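# Slant the longest whip on the antenna rack

## Robot

A 7-joint arm with a two-finger parallel gripper is mounted at the origin on the work surface. World frame = base frame: x ahead of the robot, y to its left, z up, the work surface at z = 0. Lengths are in m, angles in degrees, forces in N, time in s.
With the tool pointing down it reaches from about 0.35 to 0.775 m from the base axis. Payload 3.1 kg.
Tool frame: the origin (TCP) lies between the finger pads; the fingertips stand 22 mm ahead of it and the grasp point (between the pads) lies 3 mm ahead of it; z points along the fingers, y is the line along which they close (so a half turn about z gives the same grasp; the last joint's range is limited). The gripper opens to 85 mm and grips with 20 to 120 N. Pads are 22 mm wide; open, the fingers measure 114 mm over their backs; the gripper's body (76 mm by 85 mm) begins 54 mm behind the grasp point. The pads swing forward as they close: fully open they stand 13 mm farther back than shut.
Start: joints at [69.116, 17.813, 0.802, 86.603, -0.252, 75.585, -1.558], TCP at [0.175, -0.522, 0.253] pointing down, gripper open.
Joint ranges: [-154.91, 154.91], [-16.99, 109.72], [-72.82, 74.43], [7.12, 147.25], [-82.49, 262.49], [11.32, 116.49], [-174.64, 174.64]. Speed limits (degrees/s): [159.86, 159.86, 180, 180, 180, 180, 180].

## Interface

Orientations are given as [roll, pitch, yaw] about the fixed x, y, z axes, in that order (R = Rz(yaw) Ry(pitch) Rx(roll)).
In Python, from rig import env gives the robot as it stands.
- The arm moves only by the tool jog_arm, never from a script. Its argument "deltas" is a list of rows, each an object of numbers: "tx", "ty", "tz": the shift along the tool's x, y, z in mm; "turn": the turn about the tool's z in rad; "gripper": the opening, from -1 (shut) to 1 (fully open). A call has 1 to 20 rows; each row shifts and turns the commanded pose from where the row before left it, along the tool's axes as they then stand; what a row does not reach is not made up. A row lasts 1/12 s, in which the tool goes at most 41.7 mm and 7.16 degrees, less where a joint would pass 70% of its speed; a pose out of reach is approached as far as the arm can. A call with a gripper value outside its range is refused whole. The fingers move at their own pace and stop on an object; "squeeze" is the grip in N (left out, the last holds). Time passes only in rows, so rows that do not move let the fingers close. It gives the time, the measured TCP pose, the force, the opening and the grip force at its end, in the units of the state.
- env.sense(): the state, without advancing time (a new reading comes with each control period).
- env.snapshot(name): name is "scene" or "side" or "wrist"; returns a dict with "frame" (420x560x3 uint8, red, green, blue), "fx", "fy", "cx", "cy" (pixels), "R" (3x3) and "t" (3): a world point X has camera coordinates R X + t. Camera axes: x right, y down, z forward; pixel columns grow to the right and rows downward; lengths in m; the calibration is good to about 2 mm. A picture is of the moment at which its call begins. There is no depth.
- env.job_done(): hands the job in; it is judged then, once.
The state is a dict: "time_s": time; "qpos": joint angles; "qvel": joint speeds; "tau": joint torques, N m; "tcp_pos": TCP position; "tcp_rot": TCP orientation; "force": force on the tool from outside, world axes, zero at the start; "wrist_torque": the same for the moment, N m; "width": opening from 0.0 (shut) to 1.0 (fully open); "grip_force": force on a finger pad.
Only numpy, scipy, OpenCV 4.12 (cv2) and the standard library are available. Lean on these libraries where they do the work, as an engineer would, in place of code of your own. Each camera call takes 0.05 s, during which the arm holds its last target. There are 200 camera calls.

## Task

The scanner is about to be tried on a slant-polarised station: tilt the longest of the three whips on the wooden rack forwards, towards the robot, until it leans 45 degrees from upright, and let go of it there. Leave the other two whips leaning as they are.

Things in the scene. Friction and masses are not known exactly. Their poses are not given: they have to be found in the camera images.
- whip_long (a joint): lean of the longest whip about the hinge at its foot, in rad: 0 = upright, positive = forwards (towards the robot's side of the rack), 0.785 = 45 degrees forwards; travel -0.6 to 1.4, starts between -0.25 and 0.3. Stiff by friction (about 0.15 N m), no spring or detents: it stays where it is left. The hinge is 55 mm above the table, in a small black foot
- long_grip (a point): point on the centre line of the longest whip, a straight steel rod of 150 mm from hinge to tip with a dark 12 mm cap. The point is 118 mm from the hinge, 32 mm below the tip; the rod is 10 to 11 mm thick from 75 mm to 140 mm. z: along the whip to its tip; y: along the level hinge axis; x: with the whip upright, level, away from the robot. Leaning forwards tips z towards -x
- mid_tip (a point): tip of the middle-sized whip (same build, 85 mm from hinge to tip), to be left alone; axes as the long one's. The three feet stand 105 mm apart along y, in any order, in the slots of an oak rack (110 x 340 mm, 42 mm high) that lies on the middle of the table, turned by up to 0.35 rad
- short_tip (a point): tip of the shortest whip (same build, 60 mm from hinge to tip) on the same rack, to be left alone; axes as the long one's

How it is judged:
By the outcome, as a careful person would: the job done as asked, in the order asked, and still so for the second after the job is handed in, with the robot touching nothing.
It also fails if it takes over 32 s, if anything falls off the work surface, if the arm or the gripper's body presses on something with over 40 N, if the wrist force passes 120 N, or if a joint passes its speed limit or range.

## Working session

There is one attempt and no reset: what is moved stays moved. The work goes in short steps, Python scripts to look and compute and a tool call to move; the robot and the scene stay as the last step left them, time stands still between calls to the robot, and variables do not carry over. Pictures are saved under pics/ and viewed, at most 10 in all, crops included, and the job is handed in when it is done.

Besides the shell and the picture viewer there is one more tool, called after "Call:" as name(argument=value, ...), one argument or row to a line, values as JSON. jog_arm: Moves the arm, as the interface text tells. Its arguments: {"type":"object","properties":{"deltas":{"type":"array"},"squeeze":{"type":"number"}},"required":["deltas"]}

```bash
mkdir -p pics; python3 - <<'E'
from rig import env
import cv2,numpy as np,json
for n in("scene","side"):
    s=env.snapshot(n); cv2.imwrite(f"pics/{n}0.png",s["frame"][:,:,::-1])
    np.savez(f"pics/{n}0.npz",**{k:v for k,v in s.items()})
    print(n,s["fx"],s["cx"],s["cy"],np.round(s["R"],3).tolist(),np.round(s["t"],3))
print(env.sense())
E
```

```text
scene 432.2900797229708 279.7546291366523 207.96380119363138 [[0.13, 0.991, 0.01], [0.796, -0.098, -0.597], [-0.591, 0.086, -0.802]] [-0.102 -0.367  1.186]
side 415.61974375997784 283.42534090621825 207.24782551536634 [[-0.986, -0.165, -0.012], [-0.094, 0.616, -0.782], [0.137, -0.77, -0.623]] [0.592 0.147 0.68 ]
{'time_s': 0.1, 'qpos': array([69.11889273, 17.85680183,  0.8021794 , 86.68182761, -0.25164426,
       75.58552711, -1.55745484]), 'qvel': array([-0.0183276 , -0.04271113,  0.03819994, -0.24077414,  0.00812508,
       -0.02715628,  0.06317524]), 'tau': array([ 6.40242615e-04, -3.80855656e+01,  1.46555356e-01, -2.31240785e+01,
        1.24057799e-02,  8.10559024e-03, -2.06156517e-05]), 'tcp_pos': array([ 0.17425994, -0.52102511,  0.25232726]), 'tcp_rot': array([-1.79877729e+02,  5.70944528e-03,  1.84969524e+01]), 'force': array([ 0.21722064,  0.59793381, -0.78135242]), 'wrist_torque': array([-0.01812712, -0.00745216, -0.04734832]), 'grip_force': 0.0, 'width': 1.002118795876172}
```

View pics/scene0.png

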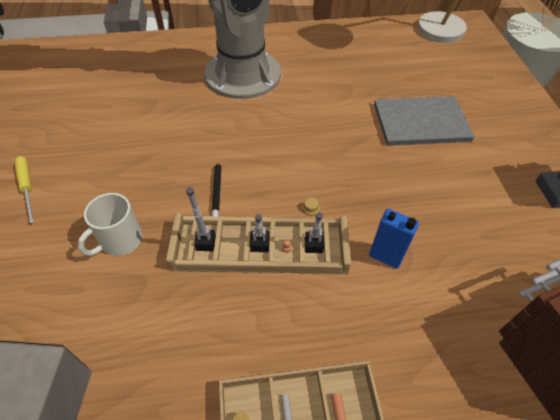

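View pics/side0.png

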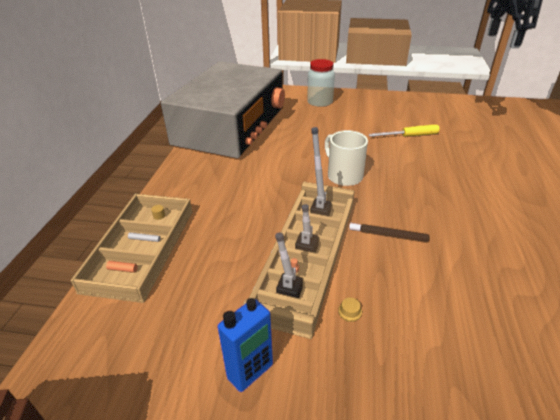

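The scene picture shows the rack mid-table. The long whip is at the left (-y) end, with its tip near (191,191) and its foot near (205,240), and a mug stands beyond it. In the side view its tip is near (315,131) and its foot near (321,208). I'll enlarge both.

```bash
python3 - <<'E'
import cv2,numpy as np
a=cv2.imread("pics/scene0.png")[175:275,160:360]; b=cv2.imread("pics/side0.png")[120:330,250:370]
a=cv2.resize(a,None,fx=4,fy=4,interpolation=cv2.INTER_CUBIC); cv2.imwrite("pics/ca.png",a)
b=cv2.imread("pics/side0.png")[120:270,240:400]
cv2.imwrite("pics/cb.png",cv2.resize(b,None,fx=4,fy=4,interpolation=cv2.INTER_CUBIC))
E
```

```text
(no output)
```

View pics/ca.png

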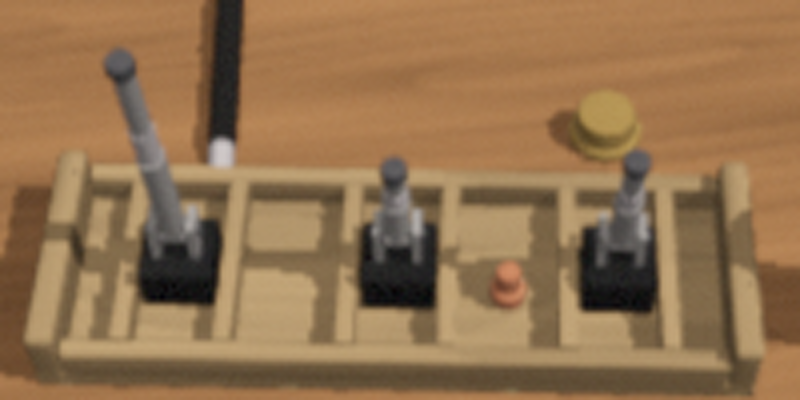

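View pics/cb.png

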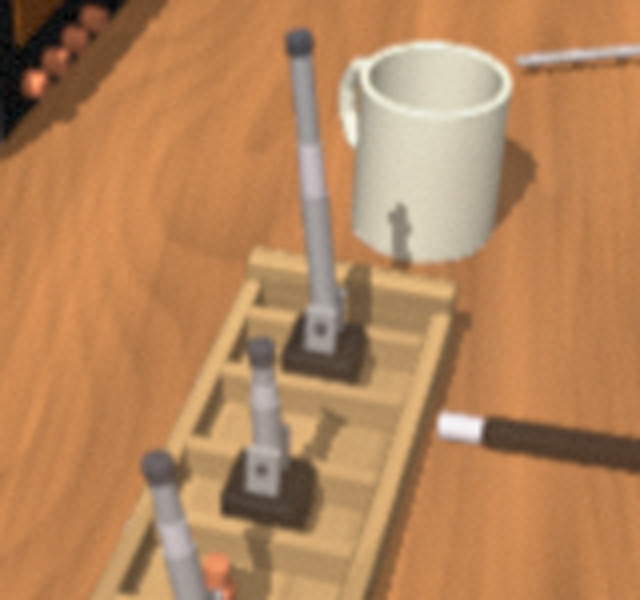

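Scene crop: long-whip tip (120,60), hinges near (173,240), (398,238) and (626,243). Side crop: tip (299,42), hinge pins near (320,329) and (262,470). The mug is just beyond the long whip.

```bash
cat > h.py <<'E'
import numpy as np
from scipy.optimize import least_squares
def cam(f): return dict(np.load(f,allow_pickle=True))
def proj(c,X):
    p=c["R"]@X+c["t"]; return np.array([c["fx"]*p[0]/p[2]+c["cx"],c["fy"]*p[1]/p[2]+c["cy"]])
def atz(c,u,z):
    d=c["R"].T@np.array([(u[0]-c["cx"])/c["fx"],(u[1]-c["cy"])/c["fy"],1]); o=-c["R"].T@c["t"]
    return o+d*(z-o[2])/d[2]
def tri(obs): return (lambda r:(r.x,r.fun))(least_squares(lambda X:np.concatenate([proj(c,X)-u for c,u in obs]),[.55,-.1,.1]))
E
python3 - <<'E'
from h import *
A,B=cam("pics/scene0.npz"),cam("pics/side0.npz")
a=lambda x,y:((x+.5)/4-.5+160,(y+.5)/4-.5+175); b=lambda x,y:((x+.5)/4-.5+240,(y+.5)/4-.5+120)
np.set_printoptions(precision=4,suppress=True)
print("tip",*tri([(A,a(120,60)),(B,b(299,42))]))
print("hinge",*tri([(A,a(173,240)),(B,b(320,329))]))
H=[atz(A,a(*p),.055) for p in((173,240),(398,238),(626,243))]
print(H,atz(B,b(320,329),.055),atz(B,b(262,470),.055))
d=H[2]-H[0]; print(np.linalg.norm(d),np.degrees(np.arctan2(-d[0],d[1])))
# fit: hinge xy, yaw, lean
def res(p):
    x,y,w,l=p; ax=np.array([-np.sin(w),np.cos(w),0]); xd=np.array([np.cos(w),np.sin(w),0])
    h=np.array([x,y,.055]); t=h+.15*(np.cos(l)*np.array([0,0,1])-np.sin(l)*xd)
    r=[proj(A,h+ax*.105*k)-a(*q) for k,q in enumerate(((173,240),(398,238),(626,243)))]
    r+=[proj(A,t)-a(120,60),proj(B,t)-b(299,42),proj(B,h)-b(320,329)]
    return np.concatenate(r)
s=least_squares(res,[.5,-.15,0,0]); x,y,w,l=s.x
print(s.x,np.degrees(s.x[2:]),s.fun)
for L in(l,.785):
    print([np.array([x,y,.055])+r*np.array([-np.sin(L)*np.cos(w),-np.sin(L)*np.sin(w),np.cos(L)]) for r in(.118,.15)])
print("mug",atz(A,(137,228),.09), atz(A,(113,205),.09))
E
```

```text
tip [ 0.5625 -0.116   0.2014] [ 0.2182  0.4044  0.3696 -0.3398]
hinge [ 0.5464 -0.1149  0.0467] [ 0.3118  0.4856  0.4642 -0.3776]
[array([ 0.5509, -0.1145,  0.055 ]), array([ 0.5627, -0.0104,  0.055 ]), array([0.5786, 0.095 , 0.055 ])] [ 0.5465 -0.1028  0.055 ] [0.5616 0.0006 0.055 ]
0.2113161290690425 -7.541617798576267
[ 0.5483 -0.1128 -0.144  -0.1033] [-8.2502 -5.9188] [ 0.8999 -1.2492  0.836   0.2064  0.0203 -0.088   0.5629 -0.2629 -0.2595
 -1.5964 -0.4033 -3.1868]
[array([ 0.5603, -0.1145,  0.1724]), array([ 0.5636, -0.115 ,  0.2042])]
[array([ 0.4657, -0.1008,  0.1385]), array([ 0.4434, -0.0976,  0.1611])]
mug [ 0.5458 -0.2266  0.09  ] [ 0.4881 -0.2739  0.09  ]
```

Call:
jog_arm(
  deltas=[
    {"turn": 0.0925,"tz": -4,"gripper": 1},
    {"turn": 0.0925,"tz": -4},
    {"turn": 0.0925,"tz": -4},
    {"turn": 0.0925,"tz": -4},
    {"turn": 0.0925,"tz": -4},
    {},
  ],
  squeeze=25,
)

```text
validation failed for argument at $.de...
```

Call:
jog_arm(
  deltas=[
    {"tx": 8,"ty": -11},
    {"tx": 16,"ty": -23},
    {"tx": 16,"ty": -23},
    {"tx": 16,"ty": -23},
    {"tx": 18,"ty": -25},
    {"tx": 18,"ty": -25},
    {"tx": 18,"ty": -25},
    {"tx": 18,"ty": -25},
    {"tx": 18,"ty": -25},
    {"tx": 18,"ty": -25},
    {"tx": 18,"ty": -25},
    {"tx": 18,"ty": -25},
    {"tx": 18,"ty": -25},
    {"tx": 18,"ty": -25},
    {"tx": 18,"ty": -25},
    {"tx": 18,"ty": -25},
    {"tx": 18,"ty": -25},
    {"tx": 18,"ty": -25},
    {"tx": 10,"ty": -15},
    {"tx": 6,"ty": -8},
  ],
)

```text
validation failed for argument at $.de...
```

Call:
jog_arm(
  deltas=[
    {},
    {},
    {},
  ],
)

```text
validation failed for argument at $.de...
```

```bash
python3 - <<'E'
from rig import env
import cv2,numpy as np
s=env.snapshot("wrist"); cv2.imwrite("pics/w1.png",s["frame"][:,:,::-1]); np.savez("pics/w1.npz",**s)
print({k:np.round(v,4) for k,v in env.sense().items() if k in("time_s","tcp_pos","tcp_rot","force","width")})
E
```

```text
{'time_s': np.float64(0.15), 'tcp_pos': array([ 0.1743, -0.5211,  0.2525]), 'tcp_rot': array([-1.798948e+02,  3.300000e-03,  1.850040e+01]), 'force': array([-0.6699,  0.4072, -0.5277]), 'width': np.float64(1.0005)}
```

View pics/w1.png

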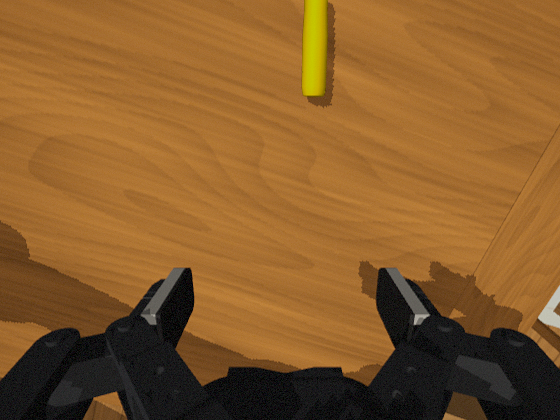

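All three moves were refused, so the arm is still at its start; the wrist picture shows only the screwdriver and the fingers. I'll give every field in each row, one call first.

Call:
jog_arm(
  deltas=[
    {"tx": 0,"ty": 0,"tz": -4,"turn": 0.0925,"gripper": 1},
    {"tx": 0,"ty": 0,"tz": -4,"turn": 0.0925,"gripper": 1},
    {"tx": 0,"ty": 0,"tz": -4,"turn": 0.0925,"gripper": 1},
    {"tx": 0,"ty": 0,"tz": -4,"turn": 0.0925,"gripper": 1},
    {"tx": 0,"ty": 0,"tz": -4,"turn": 0.0925,"gripper": 1},
  ],
  squeeze=25,
)

```text
time_s: 0.57
tcp_pos: [0.1744, -0.5213, 0.273]
tcp_rot: [-179.9, 0.0, -8.3]
force: [-0.5, 0.6, 0.1]
width: 1.001
grip_force: 0.0
```

Call:
jog_arm(
  deltas=[
    {"tx": 10,"ty": -14,"tz": 0,"turn": 0,"gripper": 1},
    {"tx": 17,"ty": -24,"tz": 0,"turn": 0,"gripper": 1},
    {"tx": 17,"ty": -24,"tz": 0,"turn": 0,"gripper": 1},
    {"tx": 17,"ty": -24,"tz": 0,"turn": 0,"gripper": 1},
    {"tx": 17,"ty": -24,"tz": 0,"turn": 0,"gripper": 1},
    {"tx": 17,"ty": -24,"tz": 0,"turn": 0,"gripper": 1},
    {"tx": 17,"ty": -24,"tz": 0,"turn": 0,"gripper": 1},
    {"tx": 17,"ty": -24,"tz": 0,"turn": 0,"gripper": 1},
    {"tx": 17,"ty": -24,"tz": 0,"turn": 0,"gripper": 1},
    {"tx": 17,"ty": -24,"tz": 0,"turn": 0,"gripper": 1},
    {"tx": 17,"ty": -24,"tz": 0,"turn": 0,"gripper": 1},
    {"tx": 17,"ty": -24,"tz": 0,"turn": 0,"gripper": 1},
    {"tx": 17,"ty": -24,"tz": 0,"turn": 0,"gripper": 1},
    {"tx": 17,"ty": -24,"tz": 0,"turn": 0,"gripper": 1},
    {"tx": 17,"ty": -24,"tz": 0,"turn": 0,"gripper": 1},
    {"tx": 17,"ty": -24,"tz": 0,"turn": 0,"gripper": 1},
    {"tx": 17,"ty": -24,"tz": 0,"turn": 0,"gripper": 1},
    {"tx": 17,"ty": -24,"tz": 0,"turn": 0,"gripper": 1},
    {"tx": 17,"ty": -24,"tz": 0,"turn": 0,"gripper": 1},
    {"tx": 10,"ty": -12,"tz": 0,"turn": 0,"gripper": 1},
  ],
)

```text
time_s: 2.23
tcp_pos: [0.5628, -0.1088, 0.2727]
tcp_rot: [-179.8, 0.0, -7.7]
force: [-0.6, 0.7, -0.2]
width: 1.001
grip_force: 0.0
```

```bash
python3 - <<'E'
from rig import env
import cv2,numpy as np
env.snapshot("scene");env.snapshot("scene")
s=env.snapshot("wrist"); cv2.imwrite("pics/w2.png",s["frame"][:,:,::-1]); np.savez("pics/w2.npz",**s)
print({k:np.round(v,4) for k,v in env.sense().items() if k in("time_s","tcp_pos","tcp_rot","force","width")})
E
```

```text
{'time_s': np.float64(2.3833), 'tcp_pos': array([ 0.5613, -0.1119,  0.2725]), 'tcp_rot': array([-1.7997e+02,  8.9500e-02, -7.8101e+00]), 'force': array([ 0.209 , -0.7895, -0.0693]), 'width': np.float64(0.9981)}
```

View pics/w2.png

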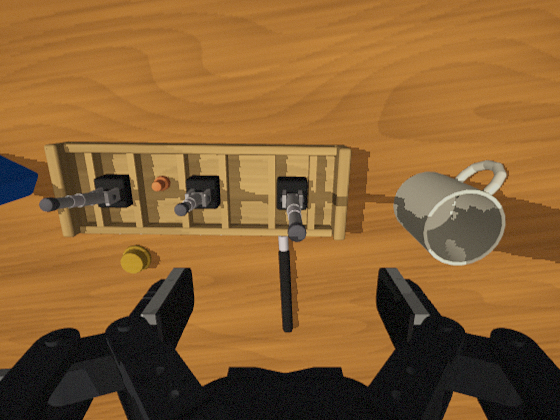

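The wrist view shows the rack square to the gripper. The long whip's cap is at (297,232), with its brackets near (292,201), between the fingers' columns; the mug is well to the right, around (450,215).

```bash
python3 - <<'E'
from h import *
A,B,W=cam("pics/scene0.npz"),cam("pics/side0.npz"),cam("pics/w2.npz")
a=lambda x,y:((x+.5)/4-.5+160,(y+.5)/4-.5+175); b=lambda x,y:((x+.5)/4-.5+240,(y+.5)/4-.5+120)
np.set_printoptions(precision=4,suppress=True)
print("tip3",*tri([(A,a(120,60)),(B,b(299,42)),(W,(297,232))]))
print("hinge@z",atz(W,(292,201),.055),"others",atz(W,(203,194),.055),atz(W,(120,194),.055))
e=[atz(W,p,.042) for p in((62,147),(340,150))]; d=e[0]-e[1]; print("edge yaw",np.degrees(np.arctan2(-d[0],d[1])))
print("mugrim",atz(W,(425,215),.09))
E
```

```text
tip3 [ 0.5622 -0.117   0.2009] [-0.3696  0.5353  0.5664 -0.3472 -0.2609 -0.0019]
hinge@z [ 0.5414 -0.1139  0.055 ] others [ 0.5622 -0.0175  0.055 ] [0.5742 0.0735 0.055 ]
edge yaw -8.147687916627502
mugrim [ 0.5194 -0.2456  0.09  ]
```

Call:
jog_arm(
  deltas=[
    {"tx": -2,"ty": 4.5,"tz": 0,"turn": 0,"gripper": 1},
    {"tx": 0,"ty": 0,"tz": 10,"turn": 0,"gripper": 1},
    {"tx": 0,"ty": 0,"tz": 15,"turn": 0,"gripper": 1},
    {"tx": 0,"ty": 0,"tz": 15,"turn": 0,"gripper": 1},
    {"tx": 0,"ty": 0,"tz": 15,"turn": 0,"gripper": 1},
    {"tx": 0,"ty": 0,"tz": 15,"turn": 0,"gripper": 1},
    {"tx": 0,"ty": 0,"tz": 15,"turn": 0,"gripper": 1},
    {"tx": 0,"ty": 0,"tz": 12,"turn": 0,"gripper": 1},
    {"tx": 0,"ty": 0,"tz": 0,"turn": 0,"gripper": 1},
    {"tx": 0,"ty": 0,"tz": 0,"turn": 0,"gripper": 1},
  ],
)

```text
time_s: 3.22
tcp_pos: [0.557, -0.1192, 0.1754]
tcp_rot: [180.0, 0.1, -8.2]
force: [-0.5, -0.3, 1.2]
width: 0.998
grip_force: 0.0
```

```bash
python3 - <<'E'
from rig import env
import cv2,numpy as np
o=[]
for n,u,v,w,h in(("side",240,60,160,150),("scene",150,130,160,150)):
    s=env.snapshot(n); np.savez(f"pics/{n}3.npz",**s)
    o.append(cv2.resize(s["frame"][v:v+h,u:u+w,::-1],None,fx=2.5,fy=2.5,interpolation=cv2.INTER_CUBIC))
cv2.imwrite("pics/c3.png",np.hstack(o))
print({k:np.round(v,4) for k,v in env.sense().items() if k in("time_s","tcp_pos","tcp_rot","force","width")})
E
```

```text
{'time_s': np.float64(3.3167), 'tcp_pos': array([ 0.5586, -0.1186,  0.1771]), 'tcp_rot': array([ 1.799708e+02, -8.120000e-02, -8.090900e+00]), 'force': array([-0.1589,  0.5431, -1.1403]), 'width': np.float64(1.0003)}
```

View pics/c3.png

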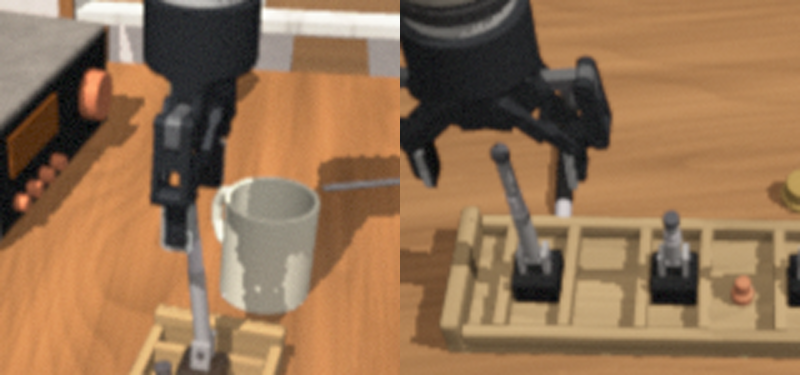

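The fingers straddle the rod, with the pad in line with it in the side crop at about (178,230). Nothing else is near, so I'll close.

Call:
jog_arm(
  deltas=[
    {"tx": 0,"ty": -2,"tz": 0,"turn": 0,"gripper": 0},
    {"tx": 0,"ty": 0,"tz": 0,"turn": 0,"gripper": -0.5},
    {"tx": 0,"ty": 0,"tz": 0,"turn": 0,"gripper": -1},
    {"tx": 0,"ty": 0,"tz": 0,"turn": 0,"gripper": -1},
    {"tx": 0,"ty": 0,"tz": 0,"turn": 0,"gripper": -1},
    {"tx": 0,"ty": 0,"tz": 0,"turn": 0,"gripper": -1},
    {"tx": 0,"ty": 0,"tz": 0,"turn": 0,"gripper": -1},
    {"tx": 0,"ty": 0,"tz": 0,"turn": 0,"gripper": -1},
    {"tx": 0,"ty": 0,"tz": 0,"turn": 0,"gripper": -1},
    {"tx": 0,"ty": 0,"tz": 0,"turn": 0,"gripper": -1},
  ],
  squeeze=25,
)

```text
time_s: 4.15
tcp_pos: [0.5587, -0.1161, 0.1764]
tcp_rot: [180.0, -0.0, -8.0]
force: [-0.1, -0.9, 1.7]
width: 0.109
grip_force: 25.2
```

Call:
jog_arm(
  deltas=[
    {"tx": -8.7,"ty": 0,"tz": -0.6,"turn": 0,"gripper": -1},
    {"tx": -8.7,"ty": 0,"tz": 0.1,"turn": 0,"gripper": -1},
    {"tx": -8.7,"ty": 0,"tz": 0.7,"turn": 0,"gripper": -1},
    {"tx": -8.6,"ty": 0,"tz": 1.4,"turn": 0,"gripper": -1},
    {"tx": -8.5,"ty": 0,"tz": 2,"turn": 0,"gripper": -1},
    {"tx": -8.3,"ty": 0,"tz": 2.6,"turn": 0,"gripper": -1},
    {"tx": -8.1,"ty": 0,"tz": 3.2,"turn": 0,"gripper": -1},
    {"tx": -7.9,"ty": 0,"tz": 3.8,"turn": 0,"gripper": -1},
    {"tx": -7.6,"ty": 0,"tz": 4.4,"turn": 0,"gripper": -1},
    {"tx": -7.2,"ty": 0,"tz": 4.9,"turn": 0,"gripper": -1},
    {"tx": -6.8,"ty": 0,"tz": 5.4,"turn": 0,"gripper": -1},
    {"tx": 0,"ty": 0,"tz": 0,"turn": 0,"gripper": -1},
    {"tx": 0,"ty": 0,"tz": 0,"turn": 0,"gripper": -1},
    {"tx": 0,"ty": 0,"tz": 0,"turn": 0,"gripper": -1},
  ],
)

```text
time_s: 5.32
tcp_pos: [0.4688, -0.1029, 0.1487]
tcp_rot: [180.0, 0.2, -8.0]
force: [-4.8, -0.7, 7.0]
width: 0.107
grip_force: 24.9
```

```bash
python3 - <<'E'
from rig import env
import cv2,numpy as np
o=[]
for n,u,v,w,h in(("side",280,80,100,140),("scene",150,120,100,140)):
    s=env.snapshot(n); np.savez(f"pics/{n}4.npz",**s)
    o.append(cv2.resize(s["frame"][v:v+h,u:u+w,::-1],None,fx=4,fy=4,interpolation=cv2.INTER_CUBIC))
cv2.imwrite("pics/c4.png",np.hstack(o))
print({k:np.round(v,4) for k,v in env.sense().items() if k in("time_s","tcp_pos","tcp_rot","force","width")})
E
```

```text
{'time_s': np.float64(5.4167), 'tcp_pos': array([ 0.4688, -0.103 ,  0.1488]), 'tcp_rot': array([179.9826,   0.2172,  -8.0016]), 'force': array([-4.9577, -0.7124,  7.3078]), 'width': np.float64(0.1065)}
```

View pics/c4.png

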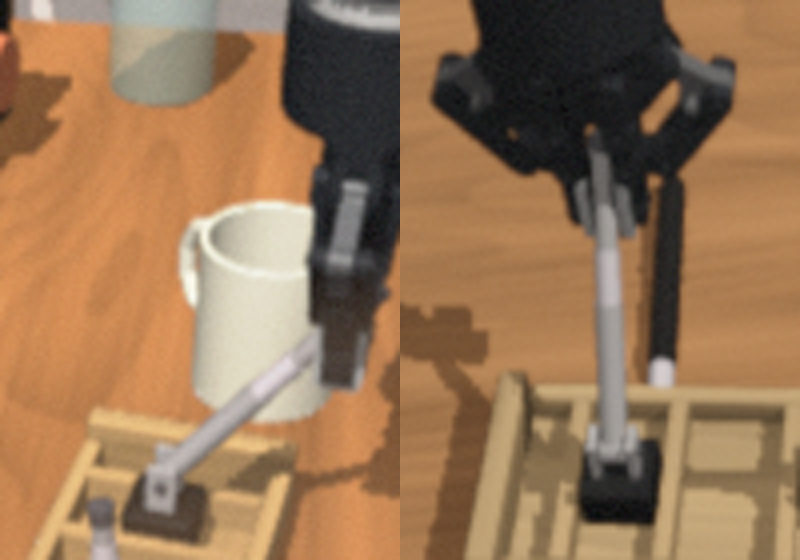

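Side crop: the rod runs from the pin at (160,490) up to the pads at about (315,350). Scene crop: it runs from the hinge at (612,445) up between the pads to about (597,145). It's near 40° now, so I'll fit the lean.

```bash
python3 - <<'E'
from h import *
A,B,W=cam("pics/scene4.npz"),cam("pics/side4.npz"),cam("pics/w2.npz")
S=lambda x,y:((x+.5)/4-.5+280,(y+.5)/4-.5+80); C=lambda x,y:((x-400+.5)/4-.5+150,(y+.5)/4-.5+120)
w=np.radians(-8.1); n=np.array([-np.sin(w),np.cos(w),0]); xd=np.array([np.cos(w),np.sin(w),0])
def ray_plane(c,u,h):
    d=c["R"].T@np.array([(u[0]-c["cx"])/c["fx"],(u[1]-c["cy"])/c["fy"],1]); o=-c["R"].T@c["t"]
    return o+d*((h-o)@n)/(d@n)
for y in(-.113,-.116):
    h=np.array([.547,y,.055]); P=[ray_plane(B,S(*p),h) for p in((160,490),(180,462),(268,386),(313,348))]
    q=np.array([[p@xd,p[2]] for p in P]); print(np.round(P,4).tolist())
    f=lambda i,j:np.degrees(np.arctan2(-(q[j]-q[i])[0],(q[j]-q[i])[1])); print("lean 1-3,0-3,1-2",f(1,3),f(0,3),f(1,2))
for x in(.542,.545,.548):
    h=x*np.array([1,0,0])+[0,-.114,.055]; g=np.array([.4688,-.103,.1463])-h; g0=np.array([.5587,-.1161,.174])-h
    print(x,"tcp lean",np.degrees(np.arctan2(-g@xd,g[2])),np.linalg.norm(g),"start",np.degrees(np.arctan2(-g0@xd,g0[2])),np.linalg.norm(g0))
E
```

```text
[[0.5472, -0.113, 0.0465], [0.5382, -0.1117, 0.0656], [0.5002, -0.1063, 0.1171], [0.4822, -0.1038, 0.141]]
lean 1-3,0-3,1-2 36.86967301246047 34.77518724233678 36.68588709695392
[[0.5474, -0.1161, 0.0441], [0.5384, -0.1148, 0.0633], [0.5002, -0.1093, 0.1151], [0.4821, -0.1068, 0.1391]]
lean 1-3,0-3,1-2 36.869673012460424 34.77518724233683 36.685887096953856
0.542 tcp lean 39.0327178062051 0.11753693036658738 start -8.049536024387013 0.1201844415887514
0.545 tcp lean 40.1396246375909 0.11942834671885905 start -6.642969094843605 0.11980442395838309
0.548 tcp lean 41.21160810007036 0.12136445113788473 start -5.2283145189952505 0.11949853555588033
```

Call:
jog_arm(
  deltas=[
    {"tx": -3.3,"ty": 0,"tz": 2.3,"turn": 0,"gripper": -1},
    {"tx": -3.3,"ty": 0,"tz": 2.6,"turn": 0,"gripper": -1},
    {"tx": -3.2,"ty": 0,"tz": 2.8,"turn": 0,"gripper": -1},
    {"tx": 0,"ty": 0,"tz": 0,"turn": 0,"gripper": -1},
    {"tx": 0,"ty": 0,"tz": 0,"turn": 0,"gripper": -1},
    {"tx": 0,"ty": 0,"tz": 0,"turn": 0,"gripper": -1},
  ],
)

```text
time_s: 5.92
tcp_pos: [0.4608, -0.1018, 0.1409]
tcp_rot: [-180.0, 0.0, -8.0]
force: [-1.8, -0.8, 3.5]
width: 0.106
grip_force: 24.7
```

Call:
jog_arm(
  deltas=[
    {"tx": 0,"ty": 0,"tz": 0,"turn": 0,"gripper": 0},
    {"tx": 0,"ty": 0,"tz": 0,"turn": 0,"gripper": 0.8},
    {"tx": 0,"ty": 0,"tz": 0,"turn": 0,"gripper": 0.8},
    {"tx": 0,"ty": 0,"tz": 0,"turn": 0,"gripper": 0.8},
    {"tx": 0,"ty": 0,"tz": 0,"turn": 0,"gripper": 0.8},
    {"tx": 0,"ty": 0,"tz": 0,"turn": 0,"gripper": 0.8},
  ],
)

```text
time_s: 6.42
tcp_pos: [0.4607, -0.1017, 0.1405]
tcp_rot: [-180.0, 0.0, -8.0]
force: [0.5, -0.5, -0.4]
width: 0.894
grip_force: 0.0
```

Call:
jog_arm(
  deltas=[
    {"tx": 0,"ty": 0,"tz": -10,"turn": 0,"gripper": 0.8},
    {"tx": 0,"ty": 0,"tz": -15,"turn": 0,"gripper": 0.8},
    {"tx": 0,"ty": 0,"tz": -20,"turn": 0,"gripper": 0.8},
    {"tx": 0,"ty": 0,"tz": -25,"turn": 0,"gripper": 0.8},
    {"tx": 0,"ty": 0,"tz": -25,"turn": 0,"gripper": 0.8},
    {"tx": 0,"ty": 0,"tz": -25,"turn": 0,"gripper": 0.8},
    {"tx": 0,"ty": 0,"tz": 0,"turn": 0,"gripper": 0.8},
    {"tx": 0,"ty": 0,"tz": 0,"turn": 0,"gripper": 0.8},
  ],
)

```text
time_s: 7.08
tcp_pos: [0.462, -0.102, 0.263]
tcp_rot: [180.0, -0.3, -8.0]
force: [0.7, -0.3, 0.6]
width: 0.899
grip_force: 0.0
```

```bash
python3 - <<'E'
from rig import env
import cv2,numpy as np
o=[]
for n,u,v,w,h in(("side",290,120,100,140),("scene",150,120,100,140)):
    s=env.snapshot(n); np.savez(f"pics/{n}5.npz",**s)
    o.append(cv2.resize(s["frame"][v:v+h,u:u+w,::-1],None,fx=4,fy=4,interpolation=cv2.INTER_CUBIC))
s=env.snapshot("wrist"); np.savez("pics/w5.npz",**s); cv2.imwrite("pics/w5.png",s["frame"][:,:,::-1])
cv2.imwrite("pics/c5.png",np.hstack(o))
print({k:np.round(v,4) for k,v in env.sense().items() if k in("time_s","tcp_pos","tcp_rot","force","width")})
E
```

```text
{'time_s': np.float64(7.2333), 'tcp_pos': array([ 0.46  , -0.1017,  0.2598]), 'tcp_rot': array([-1.799929e+02,  1.285000e-01, -8.001000e+00]), 'force': array([-1.095 , -0.5757,  0.1276]), 'width': np.float64(0.899)}
```

View pics/c5.png

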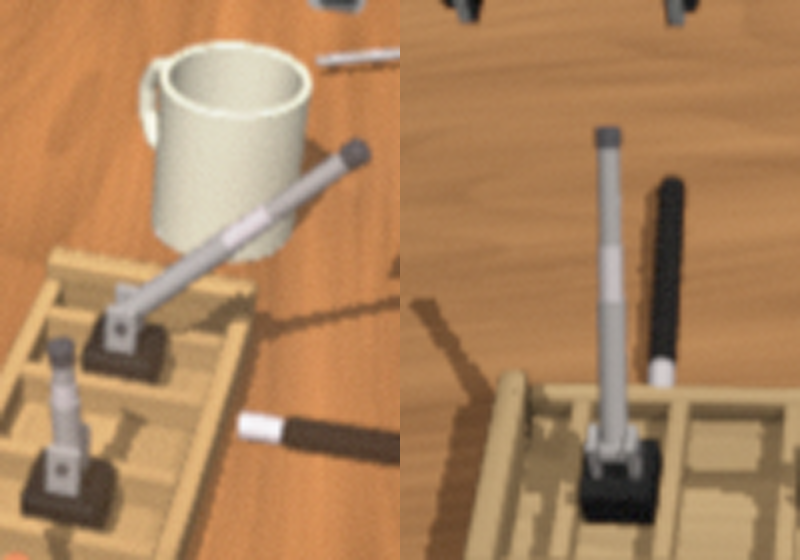

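The whip stands leaning freely. Side crop: cap end at about (364,148), light band's centre at (247,227), rod bottom near (140,305). Scene crop: cap end at (608,128), light band spanning y 247 to 300 at x≈611.

```bash
python3 - <<'E'
from h import *
A,B=cam("pics/scene5.npz"),cam("pics/side5.npz")
S=lambda x,y:((x+.5)/4-.5+290,(y+.5)/4-.5+120); C=lambda x,y:((x-400+.5)/4-.5+150,(y+.5)/4-.5+120)
np.set_printoptions(precision=4,suppress=True)
w=np.radians(-8.1); xd=np.array([np.cos(w),np.sin(w),0])
t,f=tri([(B,S(364,148)),(A,C(608,129))]); m,g=tri([(B,S(247,227)),(A,C(611,274))]); print(t,f,m,g)
L=lambda p,q:np.degrees(np.arctan2(-(p-q)@xd,p[2]-q[2]))
print("tip-mid",L(t,m),np.linalg.norm(t-m))
for x in(.542,.545,.548):
    h=np.array([x,-.114,.055]); print(x,"tip-hinge",L(t,h),np.linalg.norm(t-h),"mid-hinge",L(m,h))
# global fit: hinge xy & leans before/after, per-camera pixel biases
A0,B0=cam("pics/scene0.npz"),cam("pics/side0.npz")
a=lambda x,y:((x+.5)/4-.5+160,(y+.5)/4-.5+175); b=lambda x,y:((x+.5)/4-.5+240,(y+.5)/4-.5+120)
y_=np.array([-xd[1],xd[0],0])
def res(p):
    x,y,l0,l1,s=p[:5]; bA,bB=p[5:7],p[7:9]; h=np.array([x,y,.055]); T=lambda l,r:h+r*(np.cos(l)*np.array([0,0,1])-np.sin(l)*xd)
    r=[proj(A,T(l0,.15))+bA-a(120,57),proj(B,T(l0,.15))+bB-b(299,37),proj(A,T(l1,.15))+bA-C(608,129),proj(B,T(l1,.15))+bB-S(364,148),
       proj(A,T(l1,s))+bA-C(611,274),proj(B,T(l1,s))+bB-S(247,227),proj(A,h)+bA-a(173,240),proj(B,h+.008*y_)+bB-b(320,329),p[5:]/1.5]
    return np.concatenate(r)
s=least_squares(res,[.545,-.114,-.1,.75,.08,0,0,0,0]); print(s.x,np.degrees(s.x[2:4])); print(s.fun)
E
```

```text
[ 0.4464 -0.0998  0.1669] [-0.2562  0.2553 -0.1651 -0.3465] [ 0.4915 -0.1056  0.1181] [ 0.0832 -0.0756  0.0549  0.0999]
tip-mid 43.028885420838535 0.06669049788998202
0.542 tip-hinge 40.834183311221985 0.14787877261448648 mid-hinge 39.033617378370366
0.545 tip-hinge 41.69350918569544 0.14983646857236377 mid-hinge 40.622953042636304
0.548 tip-hinge 42.53047344075532 0.15182820304049877 mid-hinge 42.140106270222766
[ 0.5467 -0.1133 -0.1081  0.7288  0.0845 -0.2381  0.3575  0.2546  0.2076] [-6.1941 41.757 ]
[-0.0545  0.5099  0.5019 -0.2291 -0.1009  0.5751 -0.877   0.5449 -0.091
  0.2993  0.5796  0.256   0.3522 -1.5432 -0.3177 -0.6641 -0.1588  0.2383
  0.1697  0.1384]
```

```bash
cat >> h.py <<'E'
import cv2
def xdir(wd=-8.1): w=np.radians(wd); return np.array([np.cos(w),np.sin(w),0]),np.array([-np.sin(w),np.cos(w),0])
def ray_plane(c,u,h,n):
    d=c["R"].T@np.array([(u[0]-c["cx"])/c["fx"],(u[1]-c["cy"])/c["fy"],1]); o=-c["R"].T@c["t"]
    return o+d*((h-o)@n)/(d@n)
def grey_line(c,h,l0,r0,r1,n):
    """fine search: centre offset of the low-saturation rod across its predicted line, per sample along it"""
    xd,_=xdir(); sat=cv2.GaussianBlur(cv2.cvtColor(c["frame"],cv2.COLOR_RGB2HSV)[:,:,1],(3,3),0).astype(np.float32); out=[]
    for r in np.linspace(r0,r1,n):
        T=lambda q:proj(c,h+q*(np.cos(l0)*np.array([0,0,1])-np.sin(l0)*xd))
        p=T(r); d=T(r+.01)-p; d/=np.linalg.norm(d); nn=np.array([-d[1],d[0]]); k=np.arange(-9,9.01,.25)
        pts=(p+k[:,None]*nn).astype(np.float32); v=cv2.remap(sat,pts[:,0:1],pts[:,1:2],cv2.INTER_LINEAR)[:,0]
        wt=np.clip(np.median(v)-v-15,0,None); wt[abs(k)>6]=0
        if wt.sum()>0: o=(wt*k).sum()/wt.sum(); out.append((r,o,*(p+o*nn)))
    return np.array(out)
E
python3 - <<'E'
from h import *
np.set_printoptions(precision=3,suppress=True)
B,A,W=cam("pics/side5.npz"),cam("pics/scene5.npz"),cam("pics/w5.npz")
S=lambda x,y:((x+.5)/4-.5+290,(y+.5)/4-.5+120)
h=np.array([.546,-.1138,.055])
for wd in(-7.5,-8.1,-8.7):
    xd,n=xdir(wd); q=np.array([[p@xd,p[2]] for p in(ray_plane(B,S(*u),h,n) for u in((140,305),(247,227),(364,148)))])
    f=lambda i,j:np.degrees(np.arctan2(-(q[j]-q[i])[0],(q[j]-q[i])[1])); print(wd,f(0,1),f(1,2),f(0,2))
xd,n=xdir()
print(grey_line(B,h,.74,.03,.14,12))
for l in(.70,.74,.785): print("wrist tip/hinge",l,proj(W,h+.15*(np.cos(l)*np.array([0,0,1])-np.sin(l)*xd)),proj(W,h))
E
```

```text
-7.5 40.889317197077375 42.85191682404224 41.84263837447478
-8.1 40.75020092163255 42.69929410275461 41.69624560135683
-8.7 40.61495411825029 42.550661145496505 41.553790864564604
[[  0.03   -0.311 331.153 190.809]
 [  0.04   -0.429 334.831 188.161]
 [  0.05   -0.936 338.35  185.151]
 [  0.06   -0.76  342.315 182.663]
 [  0.07   -0.784 346.231 179.966]
 [  0.08   -1.038 350.082 177.037]
 [  0.09   -1.066 354.126 174.247]
 [  0.1    -0.93  358.331 171.548]
 [  0.11   -1.224 362.363 168.445]
 [  0.12   -1.066 366.721 165.668]
 [  0.13   -1.142 371.021 162.647]
 [  0.14   -0.985 375.527 159.767]]
wrist tip/hinge 0.7 [284.079 236.008] [284.573  98.428]
wrist tip/hinge 0.74 [284.08  239.638] [284.573  98.428]
wrist tip/hinge 0.785 [284.082 243.183] [284.573  98.428]
```

View pics/w5.png

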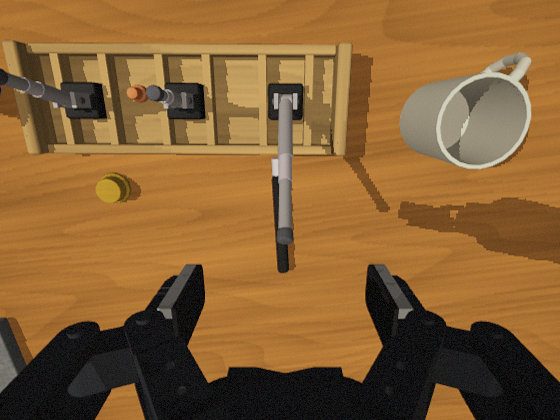

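The wrist view shows the cap end at (285,241) and the hinge at (285,100). That is about 141 px, or a lean of about 42.3°, and the side and scene fits agree at about 42°. The TCP estimate reads higher because the rod shifted within the pads. I'll re-grip centred on the rod and add about 3°.

Call:
jog_arm(
  deltas=[
    {"tx": 7.5,"ty": 0,"tz": 10,"turn": 0,"gripper": 0.8},
    {"tx": 0,"ty": 0,"tz": 20,"turn": 0,"gripper": 0.8},
    {"tx": 0,"ty": 0,"tz": 20,"turn": 0,"gripper": 0.8},
    {"tx": 0,"ty": 0,"tz": 20,"turn": 0,"gripper": 0.8},
    {"tx": 0,"ty": 0,"tz": 20,"turn": 0,"gripper": 0.8},
    {"tx": 0,"ty": 0,"tz": 15,"turn": 0,"gripper": 0.8},
    {"tx": 0,"ty": 0,"tz": 10,"turn": 0,"gripper": 0.8},
    {"tx": 0,"ty": 0,"tz": 0,"turn": 0,"gripper": 0.8},
    {"tx": 0,"ty": 0,"tz": 0,"turn": 0,"gripper": 0.8},
    {"tx": 0,"ty": 0,"tz": 0,"turn": 0,"gripper": 0.8},
  ],
)

```text
time_s: 8.07
tcp_pos: [0.4689, -0.103, 0.1462]
tcp_rot: [-180.0, -0.1, -8.0]
force: [-0.3, 0.4, 0.1]
width: 0.899
grip_force: 0.0
```

Call:
jog_arm(
  deltas=[
    {"tx": 0,"ty": 0,"tz": 0,"turn": 0,"gripper": 0},
    {"tx": 0,"ty": 0,"tz": 0,"turn": 0,"gripper": -1},
    {"tx": 0,"ty": 0,"tz": 0,"turn": 0,"gripper": -1},
    {"tx": 0,"ty": 0,"tz": 0,"turn": 0,"gripper": -1},
    {"tx": 0,"ty": 0,"tz": 0,"turn": 0,"gripper": -1},
    {"tx": 0,"ty": 0,"tz": 0,"turn": 0,"gripper": -1},
    {"tx": 0,"ty": 0,"tz": 0,"turn": 0,"gripper": -1},
    {"tx": 0,"ty": 0,"tz": 0,"turn": 0,"gripper": -1},
  ],
  squeeze=30,
)

```text
time_s: 8.73
tcp_pos: [0.4683, -0.103, 0.146]
tcp_rot: [180.0, -0.0, -8.0]
force: [-1.7, -0.1, 2.1]
width: 0.1
grip_force: 29.2
```

Call:
jog_arm(
  deltas=[
    {"tx": -1.5,"ty": 0,"tz": 1.4,"turn": 0,"gripper": -1},
    {"tx": -1.5,"ty": 0,"tz": 1.4,"turn": 0,"gripper": -1},
    {"tx": -1.5,"ty": 0,"tz": 1.5,"turn": 0,"gripper": -1},
    {"tx": 0,"ty": 0,"tz": 0,"turn": 0,"gripper": -1},
    {"tx": 0,"ty": 0,"tz": 0,"turn": 0,"gripper": -1},
    {"tx": 0,"ty": 0,"tz": 0,"turn": 0,"gripper": -1},
  ],
)

```text
time_s: 9.23
tcp_pos: [0.4645, -0.1024, 0.1422]
tcp_rot: [180.0, -0.1, -8.0]
force: [-0.8, 0.1, 6.6]
width: 0.109
grip_force: 29.2
```

Call:
jog_arm(
  deltas=[
    {"tx": 0,"ty": 0,"tz": 0,"turn": 0,"gripper": 0},
    {"tx": 0,"ty": 0,"tz": 0,"turn": 0,"gripper": 0.8},
    {"tx": 0,"ty": 0,"tz": 0,"turn": 0,"gripper": 0.8},
    {"tx": 0,"ty": 0,"tz": 0,"turn": 0,"gripper": 0.8},
    {"tx": 0,"ty": 0,"tz": 0,"turn": 0,"gripper": 0.8},
    {"tx": 0,"ty": 0,"tz": 0,"turn": 0,"gripper": 0.8},
    {"tx": 0,"ty": 0,"tz": -10,"turn": 0,"gripper": 0.8},
    {"tx": 0,"ty": 0,"tz": -15,"turn": 0,"gripper": 0.8},
    {"tx": 0,"ty": 0,"tz": -20,"turn": 0,"gripper": 0.8},
    {"tx": 0,"ty": 0,"tz": -20,"turn": 0,"gripper": 0.8},
    {"tx": 0,"ty": 0,"tz": -25,"turn": 0,"gripper": 0.8},
    {"tx": 0,"ty": 0,"tz": -25,"turn": 0,"gripper": 0.8},
    {"tx": 0,"ty": 0,"tz": -5,"turn": 0,"gripper": 0.8},
    {"tx": 0,"ty": 0,"tz": 0,"turn": 0,"gripper": 0.8},
    {"tx": 0,"ty": 0,"tz": 0,"turn": 0,"gripper": 0.8},
  ],
)

```text
time_s: 10.48
tcp_pos: [0.4636, -0.1022, 0.2614]
tcp_rot: [180.0, -0.0, -8.0]
force: [0.1, -0.1, -0.3]
width: 0.9
grip_force: 0.0
```

```bash
python3 - <<'E'
from rig import env
from h import *
np.set_printoptions(precision=2,suppress=True)
for n in("side","scene","wrist"): np.savez(f"pics/{n}6.npz",**env.snapshot(n))
print({k:np.round(v,4) for k,v in env.sense().items() if k in("time_s","tcp_pos","force","width")})
h=np.array([.546,-.1138,.055]); xd,n=xdir()
for k in("5","6"):
    B=cam(f"pics/side{k}.npz")
    for l0 in(.74,.785):
        g=grey_line(B,h,l0,.05,.135,18); P=np.array([ray_plane(B,u,h,n) for u in g[:,2:]])
        sl=np.polyfit(P[:,2],-(P@xd),1)[0]; print(k,l0,"line lean",np.degrees(np.arctan(sl)), "off",g[[0,-1],1])
    # dark cap centroids (side & scene & wrist) near prediction
    for nm,f in(("side",f"side{k}"),("scene",f"scene{k}"),("wrist","w5" if k=="5" else "wrist6")):
        c=cam(f"pics/{f}.npz"); u=proj(c,h+.143*(np.cos(.77)*np.array([0,0,1])-np.sin(.77)*xd)); x,y=np.round(u).astype(int)
        hsv=cv2.cvtColor(c["frame"],cv2.COLOR_RGB2HSV)[y-10:y+11,x-10:x+11].astype(int)
        m=(hsv[:,:,1]<90)&(hsv[:,:,2]<110); v=np.argwhere(m); print(k,nm,"cap",v.mean(0)[::-1]+[x-10,y-10] if len(v) else None,len(v),"pred.77",u)
E
```

```text
{'time_s': np.float64(10.6333), 'tcp_pos': array([ 0.46, -0.1 ,  0.26]), 'force': array([-0.64,  0.25, -0.7 ]), 'width': np.float64(0.8992)}
5 0.74 line lean 42.06572225570132 off [-0.94 -1.17]
5 0.785 line lean 42.71729472806593 off [-2.11 -3.86]
5 side cap [378.26 158.48] 23 pred.77 [379.02 161.39]
5 scene cap [201.41 154.07] 29 pred.77 [202.15 155.52]
5 wrist cap [283.81 234.49] 286 pred.77 [284.11 233.47]
6 0.74 line lean 44.69060684958495 off [0.29 2.15]
6 0.785 line lean 44.69660392487887 off [-0.88 -1.05]
6 side cap [380.73 162.  ] 15 pred.77 [379.02 161.39]
6 scene cap [202.24 153.76] 25 pred.77 [202.15 155.52]
6 wrist cap [283.77 238.38] 243 pred.77 [284.12 236.49]
```

The side-image line fit now gives 44.7° (42.1° before the correction), the whip stands free, and the gripper is clear. I'll hand it in.

```bash
python3 -c "
from rig import env
print(env.job_done())"
```

```text
the job is handed in; nothing more can be done
None
```

The longest whip now leans forwards at about 44.7° by the camera fit (good to roughly 1°) and stands free of the gripper; the other two whips weren't touched, and I handed the job in at about 10.6 s of the 32 s.

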